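# Jack up the front of the slide scanner and hold it

### The job

The front of the white slide scanner has to be held up so that a colleague can change its front feet. First clear the tube rack that stands in front of the scanner's lift lug away into the blue tray, upright; then set the lever jack flat on the bench with its saddle centred under the yellow-marked lift point. Pump the orange pedal through one full stroke down and let it come all the way back up to bed the saddle in, then press it fully down again and finish while holding it down, with the jack alone carrying the raised front; leave the bottle, the carton and the jar where they are.

Things in the scene. Friction and masses are not known exactly. Their poses are not given: they have to be found in the camera images.
- scanner: white benchtop slide scanner, casing 280 x 260 x 115 mm, black stage on top to 141 mm. Steel lift lug 50 mm wide, 75 to 87 mm above the bench, sticks out 120 mm from its front. Origin: on the bench straight below the lift point; +x points into the machine (lug's free end x = -30 mm, casing's front face x = +90 mm), z up. Fixed, but the casing tilts up about a bar below its rear edge
- lift_point (a point): the lift point: centre of the yellow disc (32 mm across) on the underside of the lug, 75 mm above the bench; a matching yellow disc with a black centre dot marks it on the lug's top, 12 mm above. It rises with the casing
- scanner_case (a joint): tilt of the casing about its rear foot bar, 345 mm behind the lift point: 0 = standing on the bench, grows as the front is lifted; up to 0.12 rad
- jack: loose blue lever jack, 0.86 kg, base plate 265 x 80 x 10 mm. Origin: on its underside; plate from x = -150 to +115 mm; +x points from pedal to saddle, z up. Aluminium tower 44 mm (x) by 28 mm (y), top 105 mm above the bench, at x = 15 mm, y = 0: grip it there. Saddle at x = 85 mm, pedal at about x = -125 mm
- jack_grip (a point): grip point on the jack's aluminium tower, in its middle, 85 mm above the underside (20 mm below the tower's top); fingers close along the jack's y, over 28 mm, bare from 40 to 105 mm height
- saddle_top (a point): centre of the top of the jack's round steel saddle (36 mm across), 65 mm above the bench with the pedal up; it rises straight up by 42.9 mm per rad of the pedal, 30 mm in all, so it meets the lift point after about 0.23 rad
- pedal_top (a point): centre of the top face of the orange pedal (46 x 60 x 12 mm) at the end of the jack's lever, 100 mm from the hinge, which lies at jack x = -30 mm, 78 mm above the bench; about 118 mm above the bench when up, about 50 mm fully down, and over the base plate throughout, so pressing cannot tip the jack
- jack_handle (a joint): angle of the jack's lever: 0 = pedal up (sloping up 0.35 rad), 0.7 rad = fully down at its stop (sloping down 0.35 rad). A spring brings it back up: 2 to 5 N on the pedal unloaded, about 10 to 15 N when lifting the scanner. No ratchet: the saddle sinks as the pedal comes up
- rack: loose white tube rack, 44 (x) x 100 (y) x 44 mm high, with flat coloured tube caps on top (to 52 mm), 0.16 kg. Origin: centre of its underside. It can be gripped across its 44 mm
- tray: shallow blue tray fixed to the bench, 140 (x) x 180 (y) mm outside, walls 4 mm thick and 28 mm high, floor about 4 mm thick. Origin: centre of its underside
- wash_bottle: bystander: white bottle with a green cap, 60 mm across, 170 mm tall. Origin: centre of its underside
- carton: bystander: white carton, 60 x 90 x 70 mm. Origin: centre of its underside
- jar: bystander: small amber jar with a black lid, 52 mm across, 65 mm tall. Origin: centre of its underside

How it is judged:
On the way, in this order (a step that is already met when the one before it is completed fails the run):
1. the rack stands upright in the tray, let go (x of rack in the frame of tray between -0.06 and 0.06 m and y of rack in the frame of tray between -0.08 and 0.08 m and height (world z) of rack below 0.012 m and angle between rack's own z axis and vertical below 0.15 rad and contact force between the fingers and rack below 0.5 N), for 0.2 s.
2. the jack stands flat on the bench, pedal up, its saddle within 15 mm of straight below the lift point (horizontal distance between saddle_top and lift_point below 0.015 m and height (world z) of jack below 0.008 m and angle between jack's own z axis and vertical below 0.06 rad and linear speed of jack below 0.03 m/s and value of joint jack_handle below 0.12 rad), for 0.2 s.
3. the pedal is pumped down (above 0.6 rad) and the lift point is raised by the jack (value of joint jack_handle above 0.6 rad and height (world z) of lift_point above 0.087 m and contact force between jack and scanner above 3 N), for 0.1 s.
4. the pedal is back up (below 0.12 rad) and the scanner stands on the bench again (value of joint jack_handle below 0.12 rad and value of joint scanner_case below 0.01 rad), for 0.1 s.
At the end, for the whole second after the job is handed in: Fingers hold the pedal down (lever over 0.6 of 0.7 rad, over 2 N); lift point raised 12 mm or more, carried by the jack alone (over 3 N; robot on scanner under 1 N); saddle within 18 mm of below the lift point; jack flat on the bench; rack upright on the tray floor (all of step 3 and horizontal distance between saddle_top and lift_point below 0.018 m and contact force between the fingers and jack above 2 N and contact force between each of the arm, the fingers and scanner below 1 N and angle between jack's own z axis and vertical below 0.06 rad and x of rack in the frame of tray between -0.06 and 0.06 m and y of rack in the frame of tray between -0.08 and 0.08 m and height (world z) of rack below 0.012 m and angle between rack's own z axis and vertical below 0.15 rad); the arm keeps its last pose, push and grip.
It fails at once if the bottle, carton or jar moved by more than 30 mm or tipped (distance of any of wash_bottle, carton, jar from where it was at the start of the episode above 0.03 m or angle between any of wash_bottle, carton, jar's own z axis and vertical above 0.5 rad).
It also fails if it takes over 64 s, if anything falls off the work surface, if the arm or the gripper's body presses on something with over 40 N, if the wrist force passes 120 N, or if a joint passes its speed limit or range.

### The arm

A 6-joint arm with a two-finger parallel gripper is mounted at the origin on the work surface. World frame = base frame: x ahead of the robot, y to its left, z up, the work surface at z = 0. Lengths are in m, angles in rad, forces in N, time in s.
With the tool pointing down it reaches from about 0.35 to 0.85 m from the base axis. Payload 8.1 kg.
Tool frame: the origin (TCP) lies on the mounting face of the last link; the fingertips stand 186 mm ahead of it and the grasp point (between the pads) lies 167 mm ahead of it (robot.finger_overhang is the distance from the TCP to the fingertips, in m); z points along the fingers, y is the line along which they close (so a half turn about z gives the same grasp; the last joint's range is limited). The gripper opens to 93 mm and grips with 3 to 60 N. Pads are 15 mm wide; open, the fingers measure 128 mm over their backs; the gripper's body (75 mm by 188 mm) begins 65 mm behind the grasp point.
Start: joints at [1.017, 0.13, 1.488, -0, 1.523, -0.085], TCP at [0.271, 0.535, 0.405] pointing down, gripper open.
Joint ranges: [-2.96, 2.96], [-0.89, 2.26], [0.02, 2.5], [-1.34, 4.48], [0, 2.73], [-2.66, 2.66]. Speed limits (rad/s): [2.39, 2.39, 2.79, 3.14, 3.14, 3.14].

### API

Orientations are given as a rotation vector (axis times angle).
In Python, from plant import readout, read_camera, get_calibration, job, robot gives the robot as it stands.
- The arm moves only by the shell command python3 -m handwheel 'ROWS' [FORCE]. ROWS is JSON, a list of rows, each a list of 5 numbers: the shift along the world's x, y, z in cm, then the turn about the world's z in rad, then the closure, from 0 (fully open) to 1 (shut). In form: [[tx, ty, tz, spin, gripper], ...]. A call has 1 to 10 rows; each row shifts and turns the commanded pose from where the row before left it; what a row does not reach is not made up. A row lasts 1/8 s, in which the tool goes at most 62.5 mm and 10.7 degrees, less where a joint would pass 70% of its speed; a pose out of reach is approached as far as the arm can. A call is refused whole if a number of a shift passes 6.25 or a number of a turn 0.188, either way. A call with a gripper value outside its range is refused whole. The fingers move at their own pace and stop on an object; FORCE is the grip in N (left out, the last holds). Time passes only in rows, so rows that do not move let the fingers close. It gives the time, the measured TCP pose, the force, the opening and the grip force at its end, in the units of the state.
- readout.read_state(): the state, without advancing time (a new reading comes with each control period).
- read_camera(name): name is "scene" or "top" or "wrist"; returns the picture (400x640x3 uint8, red, green, blue); there is no depth.
- get_calibration(name): a dict with "fovy" (degrees; the focal length in pixels is half the picture's height over the tangent of half this angle, whatever the lens; pixels are square), "cx", "cy" (the principal point, pixels), "pose" (4x4, takes a point from camera to world coordinates). Camera axes: x right, y down, z forward; pixel columns grow to the right and rows downward; lengths in m; the calibration is good to about 2 mm. The wrist camera is an equidistant fisheye: a pixel r from the principal point sees the ray r / f radians off the axis. A picture is of the moment at which its call begins: read the wrist's pose just before it. get_calibration takes no time and is no camera call; for the wrist camera it gives the pose at the moment of the call.
- job.close_job(): hands the job in; it is judged then, once.
The state is a dict: "t": time; "q": joint angles; "dq": joint speeds; "joint_torque": joint torques, N m; "tool_pos": TCP position; "orientation": TCP orientation; "force": force on the tool from outside, world axes, zero at the start; "wrist_torque": the same for the moment, N m; "opening": finger opening in m; "gripper_force": force on a finger pad.
Only numpy, scipy, OpenCV 4.12 (cv2) and the standard library are available. Lean on these libraries where they do the work, as an engineer would, in place of code of your own. Each camera call takes 0.05 s, during which the arm holds its last target. There are 200 camera calls.

## Working session

There is one attempt and no reset: what is moved stays moved. The work goes in short steps, Python scripts to look and compute and a shell command to move; the robot and the scene stay as the last step left them, time stands still between calls to the robot, and variables do not carry over. Pictures are saved under pics/ and viewed, at most 13 in all, crops included, and the job is handed in when it is done.

```bash
mkdir -p pics; ls; cat > h.py <<'E'
import numpy as np, cv2
from plant import readout, read_camera, get_calibration, job, robot
def save(n,f,crop=None,s=1):
    im=read_camera(n)[:,:,::-1]
    if crop: x0,y0,x1,y1=crop; im=im[y0:y1,x0:x1]
    im=cv2.resize(im,None,fx=s,fy=s,interpolation=cv2.INTER_CUBIC); cv2.imwrite('pics/'+f,im)
def ray(n,u,v,c=None):
    c=c or get_calibration(n); f=200/np.tan(np.radians(c['fovy'])/2)
    d=np.array([(u-c['cx'])/f,(v-c['cy'])/f,1.])
    if n=='wrist':
        r=np.hypot(d[0],d[1]); d=np.array([d[0]/r*np.sin(r),d[1]/r*np.sin(r),np.cos(r)]) if r>1e-9 else np.array([0,0,1.])
    P=np.array(c['pose']); return P[:3,3],P[:3,:3]@(d/np.linalg.norm(d))
def atz(n,u,v,z,c=None):
    o,d=ray(n,u,v,c); return o+d*(z-o[2])/d[2]
def tri(rays):
    A=0;b=0
    for o,d in rays:
        M=np.eye(3)-np.outer(d,d); A=A+M; b=b+M@o
    p=np.linalg.solve(A,b); return p,[np.linalg.norm((np.eye(3)-np.outer(d,d))@(p-o)) for o,d in rays]
def proj(n,p,c=None):
    c=c or get_calibration(n); f=200/np.tan(np.radians(c['fovy'])/2)
    P=np.array(c['pose']); q=P[:3,:3].T@(np.array(p)-P[:3,3])
    if n=='wrist':
        r=np.hypot(q[0],q[1]); t=np.arctan2(r,q[2]); return c['cx']+f*t*q[0]/r, c['cy']+f*t*q[1]/r
    return c['cx']+f*q[0]/q[2], c['cy']+f*q[1]/q[2]
E
python3 - <<'E'
from h import *
save('top','top0.png',s=1.25); save('scene','scene0.png',s=1.25)
for n in('top','scene','wrist'):
    c=get_calibration(n);print(n,c['fovy'],c['cx'],c['cy'],np.round(c['pose'],3).tolist())
print(readout.read_state())
E
```

```text
pics
top 44.31067040630415 313.19164258799555 196.89966543150055 [[0.008, -0.975, 0.22, 0.24], [-1.0, -0.008, -0.002, -0.026], [0.004, -0.22, -0.975, 1.516], [0.0, 0.0, 0.0, 1.0]]
scene 53.33586560614434 318.4587165372371 201.6213407552773 [[0.736, 0.521, -0.431, 1.11], [0.677, -0.557, 0.481, -0.649], [0.011, -0.646, -0.763, 1.065], [0.0, 0.0, 0.0, 1.0]]
wrist 65.70646984690485 319.8431532150092 206.69200862867532 [[0.452, 0.865, 0.22, 0.211], [0.892, -0.437, -0.114, 0.566], [-0.002, 0.248, -0.969, 0.383], [0.0, 0.0, 0.0, 1.0]]
{'t': 0.1, 'q': array([ 1.01662107e+00,  1.31073261e-01,  1.48911436e+00, -1.34947121e-05,
        1.52297738e+00, -8.53690305e-02]), 'dq': array([ 0.0023445 , -0.00139238, -0.00229587, -0.00239221,  0.00202674,
        0.00052651]), 'joint_torque': array([ 1.62227992e-03, -5.61344504e+01, -4.93094194e+01,  7.71916215e-02,
        2.91523885e-02, -3.30095418e-05]), 'tool_pos': array([0.27095985, 0.53512245, 0.40383026]), 'orientation': array([-7.29561008e-01, -3.05521107e+00,  2.35093286e-03]), 'force': array([ 0.05716053, -0.10059742,  0.71288896]), 'wrist_torque': array([0.00970744, 0.01518967, 0.0236731 ]), 'gripper_force': 0.0, 'opening': 0.09309741203542186}
```

View pics/top0.png

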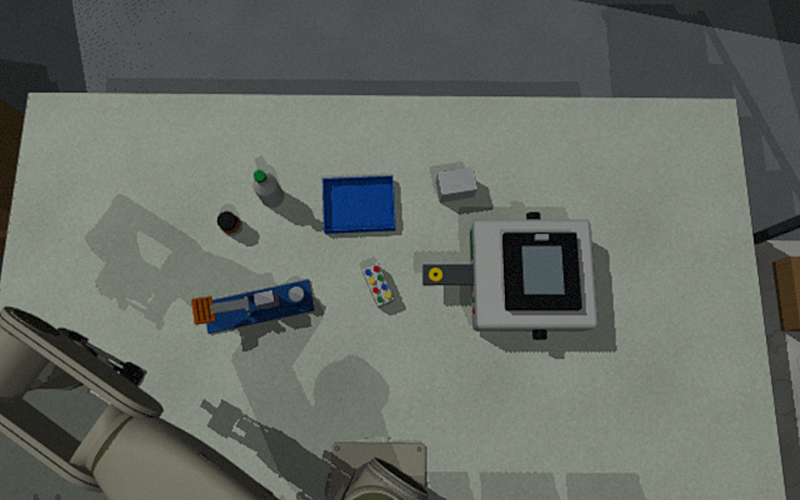

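View pics/scene0.png

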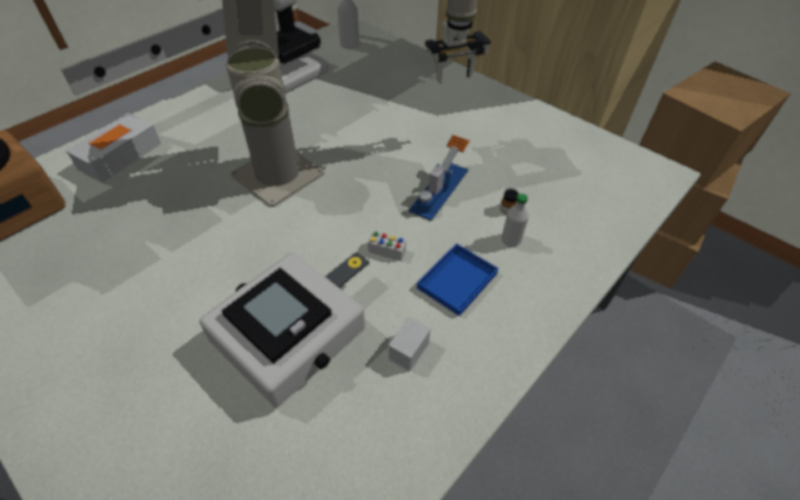

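The top view (+x up, +y left) shows, in 1.25x pixels: the lug disc at (435,274), the rack at (378,284), the tray at (360,204), the jack's saddle at (296,294) and its pedal at (203,310). The scene view shows the disc at (355,263), the rack at (388,244) and the saddle at (425,198). Next I enlarge both.

```bash
python3 - <<'E'
from h import *
save('top','top1.png',(145,125,405,275),3); save('scene','scene1.png',(255,95,415,245),4-.25)
E
```

```text
(no output)
```

View pics/top1.png

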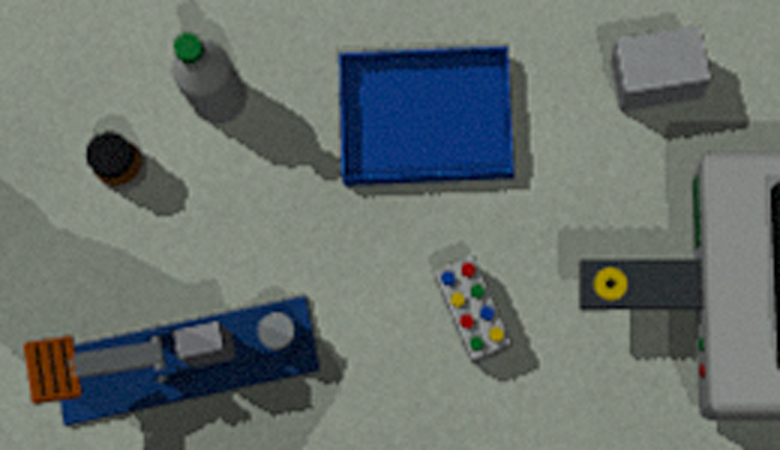

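View pics/scene1.png

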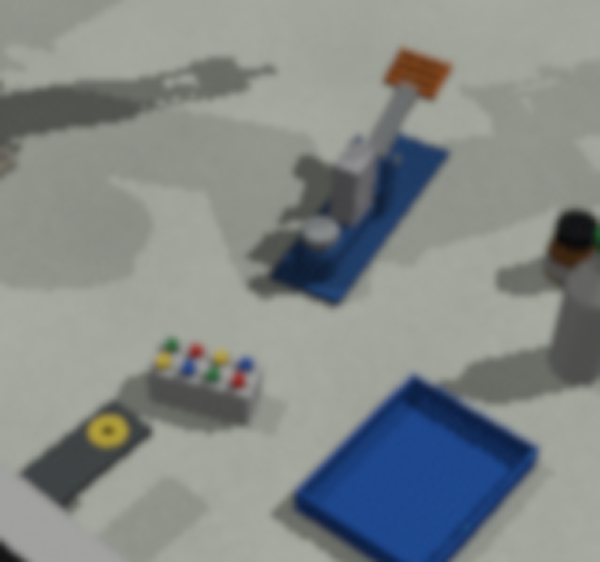

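The enlarged crops give these positions. Top: dot (610,284), saddle (276,331), tower top (199,339), pedal (52,370), mean of the rack caps (473,306), tray rim corners (340,53) to (514,177). Scene: dot (108,431), saddle (321,229), tower (355,160), pedal (418,73), caps (205,363).

```bash
python3 - <<'E'
from h import *
T=lambda x,y:((x+.5)/3-.5+145,(y+.5)/3-.5+125)
S=lambda x,y:((x+.5)/3.75-.5+255,(y+.5)/3.75-.5+95)
for k,t,s,z in [('lug',(610,284),(108,431),.087),('saddle',(276,331),(321,229),.065),('tower',(199,339),(355,160),.105),('pedal',(52,370),(418,73),.118),('caps',(472.6,306.4),(205,362.8),.052),('trayNR',(345,184),(None),.028)]:
    u=T(*t); print(k,'top@z',np.round(atz('top',*u,z),4),end=' ')
    if s: 
        v=S(*s); p,e=tri([ray('top',*u),ray('scene',*v)]); print('scene@z',np.round(atz('scene',*v,z),4),'tri',np.round(p,4),np.round(e,4))
print()
for n,(x,y),z in [('trayFL',(340,53),.028),('trayFR',(508,46),.028),('trayNR',(514,177),.028),('lugFarL',(581,261),.087),('lugFarR',(697,261),.087),('lugNearL',(581,307),.087),('lugNearR',(697,309),.087),('cap1',(458.5,274),.052),('cap4',(487,339),.052),('base a',(305,297),.01),('base b',(320,369),.01),('base c',(67,425),.01),('jar',(112,152),.065),('bottle',(188,46),.17),('cartonNL',(622,92),.07),('cartonNR',(709,80),.07)]:
    print(n,np.round(atz('top',*T(x,y),z),4))
E
```

```text
lug top@z [ 0.4952 -0.1317  0.087 ] scene@z [ 0.4982 -0.1316  0.087 ] tri [ 0.4962 -0.1311  0.0846] [0.0009 0.0009]
saddle top@z [0.449  0.1982 0.065 ] scene@z [0.4537 0.1983 0.065 ] tri [0.4506 0.2    0.0614] [0.0015 0.0015]
tower top@z [0.4349 0.2658 0.105 ] scene@z [0.4405 0.2616 0.105 ] tri [0.436  0.2673 0.0987] [0.0003 0.0003]
pedal top@z [0.4024 0.4009 0.118 ] scene@z [0.41   0.3978 0.118 ] tri [0.4041 0.4042 0.1109] [0.0014 0.0014]
caps top@z [0.4774 0.0039 0.052 ] scene@z [0.4833 0.0027 0.052 ] tri [0.4792 0.0051 0.0466] [0.0013 0.0013]
trayNR top@z [0.6089 0.1387 0.028 ] 
trayFL [0.7521 0.1486 0.028 ]
trayFR [ 0.7615 -0.0296  0.028 ]
trayNR [ 0.6179 -0.0369  0.028 ]
lugFarL [ 0.518  -0.1032  0.087 ]
lugFarR [ 0.5189 -0.2178  0.087 ]
lugNearL [ 0.472 -0.103  0.087]
lugNearR [ 0.471  -0.2168  0.087 ]
cap1 [0.5104 0.0186 0.052 ]
cap4 [ 0.4446 -0.0109  0.052 ]
base a [0.4926 0.1782 0.01  ]
base b [0.4182 0.1601 0.01  ]
base c [0.3592 0.4145 0.01  ]
jar [0.6313 0.3729 0.065 ]
bottle [0.7089 0.2781 0.17  ]
cartonNL [ 0.6981 -0.1468  0.07  ]
cartonNR [ 0.7118 -0.2364  0.07  ]
```

```bash
python3 -m handwheel '[[2,-4,0,0.09,0],[2.5,-5,0,0.1,0],[2.5,-5,0,0.1,0],[2.5,-5,0,0.1,0],[2.5,-5,0,0.1,0],[2.5,-5,0,0.1,0],[2.5,-5,0,0.1,0],[2,-4,0,0.1,0],[1,-2,0,0.1,0],[0,0,0,0,0]]' 
python3 - <<'E'
from h import *
import pickle
c=get_calibration('wrist'); pickle.dump(c,open('c1.pkl','wb'))
save('wrist','w1.png',s=1.25); print(np.round(c['pose'],3).tolist())
E
```

```text
t: 1.45
tool_pos: [0.4715, 0.134, 0.4045]
orientation: [0.652, -3.073, 0.0]
force: [-0.0, 0.5, -0.3]
opening: 0.0929
gripper_force: 0.0
[[-0.406, 0.885, 0.226, 0.41], [0.914, 0.394, 0.101, 0.106], [0.0, 0.248, -0.969, 0.384], [0.0, 0.0, 0.0, 1.0]]
```

View pics/w1.png

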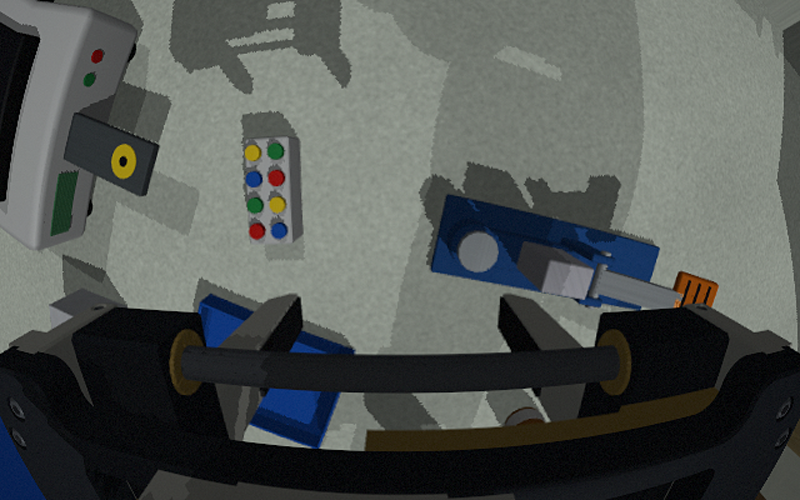

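The wrist view shows (1.25x pixels) the lug dot at (123,161), the saddle at (478,252), the tower top at (568,279) and the caps centred at (266,191). All of these can be triangulated with the fixed cameras.

```bash
python3 - <<'E'
from h import *
import pickle
c=pickle.load(open('c1.pkl','rb'))
T=lambda x,y:((x+.5)/3-.5+145,(y+.5)/3-.5+125)
S=lambda x,y:((x+.5)/3.75-.5+255,(y+.5)/3.75-.5+95)
W=lambda x,y:((x+.5)/1.25-.5,(y+.5)/1.25-.5)
for k,t,s,w,z in [('lug',(610,284),(108,431),(123,161),.087),('saddle',(276,331),(321,229),(478,252),.065),('tower',(199,339),(355,160),(568,279),.105),('caps',(472.6,306.4),(205,362.8),(265.8,191),.052)]:
    r=[ray('top',*T(*t)),ray('scene',*S(*s)),ray('wrist',*W(*w),c)]
    p,e=tri(r); q,_=tri(r[::2]); print(k,'w@z',np.round(atz('wrist',*W(*w),z,c),4),'tri3',np.round(p,4),np.round(e,4),'top+w',np.round(q,4))
a=atz('wrist',*W(264,152),.052,c);b=atz('wrist',*W(268,230.5),.052,c);print('rack axis deg',np.degrees(np.arctan2(*(a-b)[1::-1])),a,b)
for n,x,y,z in [('lug endcorner A',158,146,.087),('B',147,194,.087),('root',82,113,.087),('jb1',447,196,.01),('jb2',659,247,.01)]: print(n,np.round(atz('wrist',*W(x,y),z,c),4))
E
```

```text
lug w@z [ 0.4979 -0.1317  0.087 ] tri3 [ 0.497  -0.1316  0.0863] [0.0017 0.0008 0.0011] top+w [ 0.4964 -0.1315  0.0873]
saddle w@z [0.4517 0.1984 0.065 ] tri3 [0.4512 0.1995 0.062 ] [0.0019 0.0013 0.0009] top+w [0.4505 0.1986 0.0639]
tower w@z [0.4353 0.2662 0.105 ] tri3 [0.4359 0.2679 0.0992] [0.0009 0.0006 0.0014] top+w [0.435  0.2657 0.1057]
caps w@z [0.4791 0.0066 0.052 ] tri3 [0.4795 0.005  0.047 ] [0.0016 0.0011 0.0006] top+w [0.4796 0.0042 0.0444]
rack axis deg -155.60780169313654 [ 0.44734161 -0.00804033  0.052     ] [0.51182342 0.02119933 0.052     ]
lug endcorner A [ 0.4723 -0.0958  0.087 ]
B [ 0.5165 -0.0933  0.087 ]
root [ 0.4712 -0.207   0.087 ]
jb1 [0.4213 0.1616 0.01  ]
jb2 [0.3613 0.4161 0.01  ]
```

```bash
python3 -m handwheel '[[0.2,-3,0,0.005,0],[0.2,-4,0,0,0],[0.2,-4,-2,0,0],[0.15,-1.9,-4,0,0],[0,0,-5,0,0],[0,0,-4,0,0],[0,0,-3,0,0],[0,0,-2.1,0,0],[0,0,0,0,0],[0,0,0,0,0]]'
python3 -m handwheel '[[0,0,0,0,1],[0,0,0,0,1],[0,0,0,0,1],[0,0,0,0,1],[0,0,0,0,1],[0,0,0,0,1]]' 15
```

```text
t: 2.75
tool_pos: [0.479, 0.0069, 0.2047]
orientation: [-0.664, 3.069, -0.0]
force: [0.2, 0.5, 0.0]
opening: 0.0924
gripper_force: 0.0
t: 3.5
tool_pos: [0.4786, 0.0062, 0.2038]
orientation: [-0.664, 3.071, -0.0]
force: [0.2, -1.2, 0.3]
opening: 0.0441
gripper_force: 15.0
```

```bash
python3 -m handwheel '[[0,0,2,0,1],[0,0,4,0,1],[1,0.3,4,-0.04,1],[3,0.7,0,-0.08,1],[4,0.9,0,-0.08,1],[4,0.9,0,-0.08,1],[4,0.9,0,-0.08,1],[3,0.7,0,0,1],[1.6,0.5,0,0,1],[0,0,0,0,1]]'
python3 - <<'E'
from h import *
save('scene','s2.png',(270,130,430,250),4)
E
```

```text
t: 4.75
tool_pos: [0.685, 0.0556, 0.3027]
orientation: [0.105, -3.139, -0.0]
force: [-0.7, -0.2, -0.3]
opening: 0.0439
gripper_force: 15.0
```

View pics/s2.png

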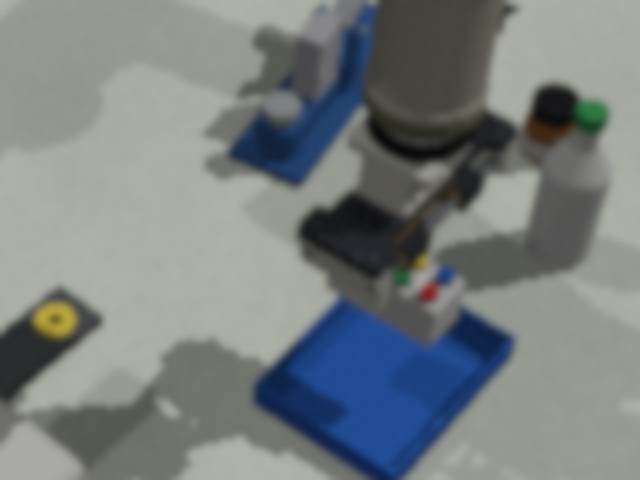

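The rack (430,290 in this crop) hangs upright and aligned above the tray, well clear of the bottle (570,200). Next I lower it, release it with a small opening and retreat.

```bash
python3 -m handwheel '[[0,0,-2,0,1],[0,0,-3,0,1],[0,0,-2,0,1],[0,0,-1.2,0,1],[0,0,-0.7,0,1],[0,0,-0.35,0,1],[0,0,0,0,1]]'
python3 -m handwheel '[[0,0,0,0,0.4],[0,0,0,0,0.3],[0,0,0,0,0.3],[0,0,1,0,0.3],[0,0,3,0,0.3],[0,0,5,0,0.2],[0,0,5,0,0],[0,0,3,0,0],[0,0,2,0,0],[0,0,0,0,0]]'
```

```text
t: 5.68
tool_pos: [0.6848, 0.0553, 0.2118]
orientation: [-0.104, 3.139, -0.0]
force: [-0.1, -0.2, -1.7]
opening: 0.0438
gripper_force: 15.0
t: 6.92
tool_pos: [0.6849, 0.0553, 0.4033]
orientation: [-0.104, 3.137, -0.0]
force: [-0.7, 0.6, 0.0]
opening: 0.0926
gripper_force: 0.0
```

```bash
python3 -m handwheel '[[-1.5,1.1,0,-0.14,0],[-2.5,2.2,0,-0.15,0],[-3,2.5,0,-0.15,0],[-3,2.5,0,-0.15,0],[-3,2.5,0,-0.15,0],[-3,2.5,0,-0.15,0],[-3,2.5,0,-0.15,0],[-3,2.5,0,-0.15,0],[-2,1.8,0,-0.15,0],[-1,1,0,-0.065,0]]'
python3 -m handwheel '[[0,0,0,0,0]]'
python3 - <<'E'
from h import *
import pickle
c=get_calibration('wrist'); pickle.dump(c,open('c2.pkl','wb'))
save('wrist','w2.png',s=1.25); cv2.imwrite('pics/top2full.png',read_camera('top')[:,:,::-1])
E
```

```text
t: 8.18
tool_pos: [0.4331, 0.267, 0.399]
orientation: [-1.951, -2.46, 0.005]
force: [0.1, -0.2, 0.0]
opening: 0.0932
gripper_force: 0.0
t: 8.3
tool_pos: [0.4337, 0.2667, 0.3993]
orientation: [-1.946, -2.465, 0.004]
force: [1.0, -0.8, 0.3]
opening: 0.0931
gripper_force: 0.0
```

View pics/w2.png

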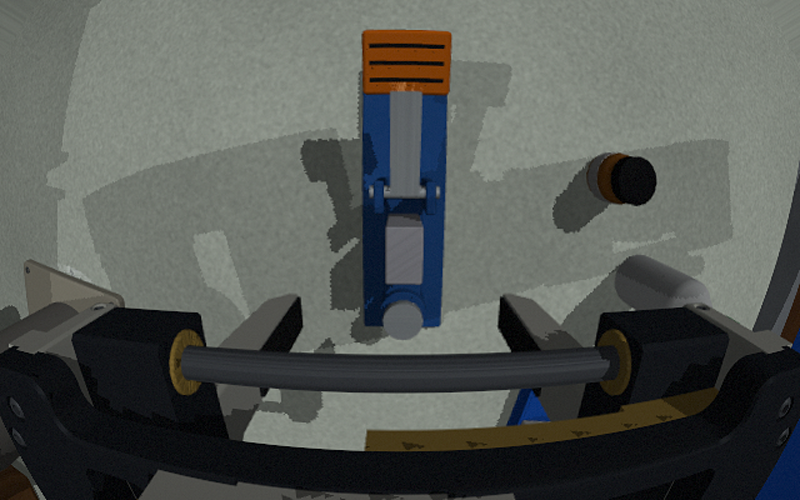

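The jack's axis is vertical in this wrist view (lever at u≈406), so the tool's yaw already matches the jack. The saddle is at (403,320), the tower's top face at about (404,255) and the pedal at (407,62).

```bash
python3 - <<'E'
from h import *
import pickle
c=pickle.load(open('c2.pkl','rb')); c1=pickle.load(open('c1.pkl','rb'))
W=lambda x,y:((x+.5)/1.25-.5,(y+.5)/1.25-.5)
for n,a,b,z in [('saddle',(403,320),(478,252),.065),('tower',(404.5,255),(568,279),.105),('pedal',(407,62),(696,290),.118)]:
    print(n,np.round(atz('wrist',*W(*a),z,c),4),np.round(atz('wrist',*W(*b),z,c1),4),*[np.round(x,4) for x in tri([ray('wrist',*W(*a),c),ray('wrist',*W(*b),c1)])])
print(proj('wrist',[.4352,.266,.105],c))
print(readout.read_state()['tool_pos'])
E
```

```text
saddle [0.4518 0.2013 0.065 ] [0.4517 0.1984 0.065 ] [0.4522 0.1996 0.061 ] [0. 0.]
tower [0.4366 0.2683 0.105 ] [0.4353 0.2662 0.105 ] [0.4362 0.2677 0.1023] [0.0006 0.0006]
pedal [0.4065 0.4008 0.118 ] [0.3888 0.3939 0.118 ] [0.3971 0.4027 0.1099] [0.009 0.009]
(np.float64(321.3829007375376), np.float64(205.96499910487276))
[0.4345833  0.26596823 0.39995067]
```

```bash
python3 -m handwheel '[[0.15,0.1,-2,0,0],[0,0,-3.5,0,0],[0,0,-4,0,0],[0,0,-3,0,0],[0,0,-1.6,0,0],[0,0,-0.7,0,0],[0,0,0,0,0],[0,0,0,0,0]]'
python3 -m handwheel '[[0,0,0,0,1],[0,0,0,0,1],[0,0,0,0,1],[0,0,0,0,1],[0,0,0,0,1],[0,0,0,0,1],[0,0,0,0,1]]' 45
```

```text
t: 9.4
tool_pos: [0.4367, 0.2675, 0.2546]
orientation: [1.949, 2.463, 0.003]
force: [0.2, 0.3, -0.1]
opening: 0.0926
gripper_force: 0.0
t: 10.28
tool_pos: [0.4359, 0.2673, 0.2532]
orientation: [-1.949, -2.463, 0.001]
force: [-1.4, -0.4, -7.6]
opening: 0.0278
gripper_force: 37.4
```

```bash
python3 -m handwheel '[[0,0,0.5,0,1],[0,0,1,0,1],[0.6,-2,1,-0.03,1],[1,-3.5,0.5,-0.04,1],[1.1,-3.8,0,-0.04,1],[1.1,-3.9,0,-0.04,1],[1.1,-3.9,0,-0.04,1],[0.8,-3,0,-0.03,1],[0.45,-1.6,0,-0.012,1],[0,0,0,0,1]]'
python3 -m handwheel '[[0,0,-1,0,1],[0,0,-1,0,1],[0,0,-0.4,0,1],[0,0,0,0,1]]'
python3 - <<'E'
from h import *
save('top','t3.png',(240,135,400,255),5); cv2.imwrite('pics/sc3.png',read_camera('scene')[:,:,::-1]); print(readout.read_state()['tool_pos'],readout.read_state()['orientation'])
E
```

```text
t: 11.52
tool_pos: [0.4977, 0.0495, 0.2834]
orientation: [-2.223, -2.22, 0.0]
force: [-0.4, -0.1, -9.0]
opening: 0.0278
gripper_force: 45.0
t: 12.02
tool_pos: [0.4972, 0.0507, 0.2584]
orientation: [-2.22, -2.221, 0.002]
force: [-0.2, -0.1, -8.4]
opening: 0.0274
gripper_force: 45.0
[0.49764583 0.05047889 0.25935324] [2.22099872e+00 2.22176352e+00 1.50431566e-04]
```

View pics/t3.png

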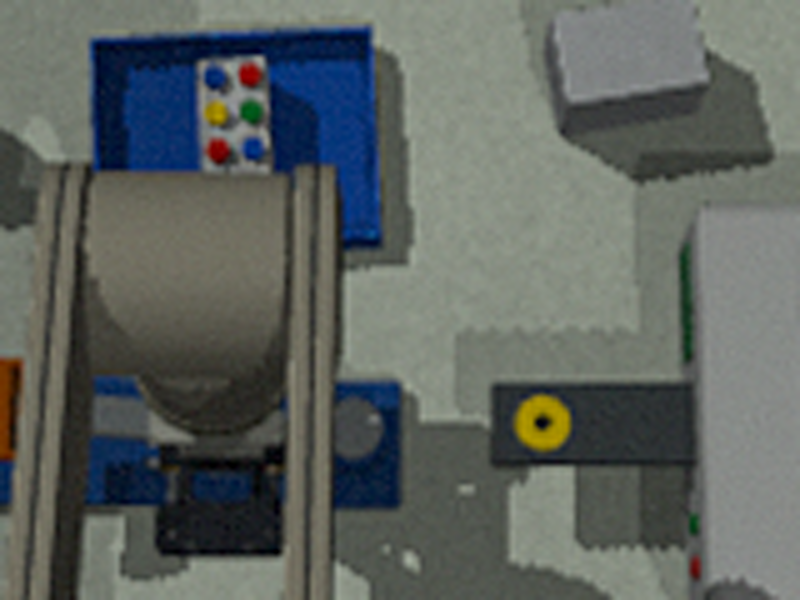

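The rack stands upright in the tray at (235,115) in this crop. The saddle is at (358,428) and the lug dot at (543,423).

```bash
python3 - <<'E'
from h import *
X=lambda x,y:((x+.5)/5-.5+240,(y+.5)/5-.5+135)
s=atz('top',*X(358,428),.071); d=atz('top',*X(543,423),.087); print(s,d,d-s)
E
```

```text
[ 0.49448053 -0.02303033  0.071     ] [ 0.49556612 -0.13226441  0.087     ] [ 0.00108558 -0.10923407  0.016     ]
```

```bash
python3 -m handwheel '[[0,0,-0.2,0,1],[0,-1.5,0,0,1],[0.05,-2.5,0,0,1],[0,-2.5,0,0,1],[0,-2.2,0,0,1],[0,-1.5,0,0,1],[0,-0.8,0,0,1],[0,0,0,0,1],[0,0,-0.2,0,1],[0,0,-0.2,0,1]]'
python3 -m handwheel '[[0,0,-0.1,0,1],[0,0,0,0,1],[0,0,0,0,1]]'
python3 - <<'E'
from h import *
save('top','t4.png',(240,135,400,255),5); save('scene','sc4.png',(255,145,375,235),6.5)
E
```

```text
t: 13.38
tool_pos: [0.498, -0.0591, 0.2531]
orientation: [-2.22, -2.222, 0.0]
force: [-10.2, 1.3, 21.1]
opening: 0.0275
gripper_force: 45.0
t: 13.75
tool_pos: [0.4981, -0.0592, 0.2531]
orientation: [-2.22, -2.222, -0.0]
force: [-6.1, 2.1, 2.2]
opening: 0.0279
gripper_force: 45.0
```

View pics/sc4.png

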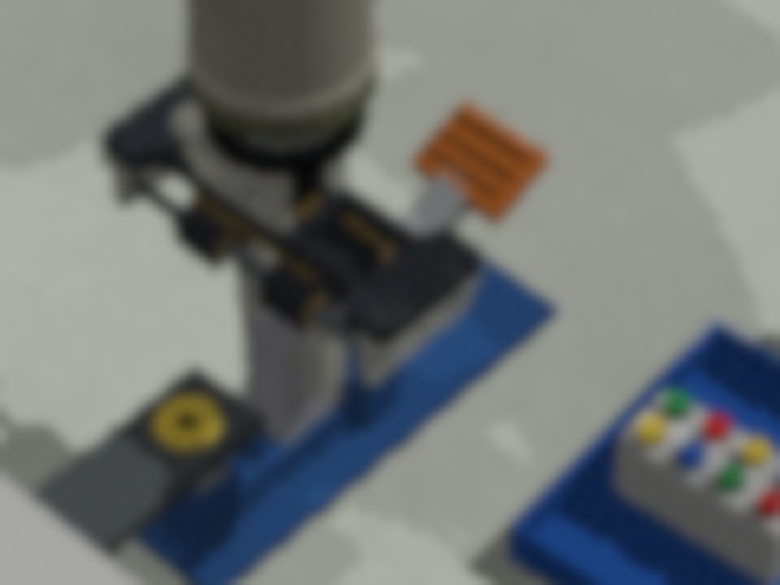

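The scene crop shows the jack flat on the bench, square to the lug, with its saddle under the lug below the yellow disc (187,422), the pedal up and the rack upright. Release and go over the pedal.

```bash
python3 -m handwheel '[[0,0,0,0,0.5],[0,0,0,0,0.4],[0,0,0,0,0.4],[0,0,1,0,0.4],[0,0,3,0,0.4],[0,0,4,0,0.7],[0,0,3,0,1],[0,0,0,0,1],[0,0,0,0,1]]' 30
python3 - <<'E'
from h import *
im=read_camera('top')[:,:,::-1]; cv2.imwrite('pics/t5.png',cv2.resize(im[160:240,240:400],None,fx=5,fy=5,interpolation=2))
import pickle; pickle.dump(get_calibration('wrist'),open('c5.pkl','wb')); save('wrist','w5.png',s=1.25)
E
```

```text
t: 14.98
tool_pos: [0.4979, -0.0597, 0.3617]
orientation: [-2.221, -2.221, 0.0]
force: [0.3, -0.1, 0.3]
opening: 0.0205
gripper_force: 0.0
```

View pics/w5.png

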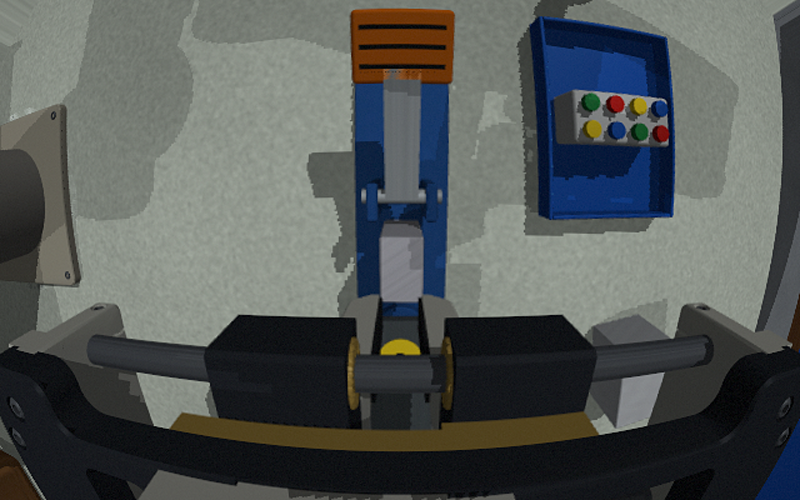

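The wrist view shows the fingers free of the tower, the jack straight with its pedal at (403,46), the lug disc at (400,348) in line with the tower, and the rack upright in the tray. Next I go over the pedal with the fingers shut.

```bash
python3 -m handwheel '[[0,2,0,0,1],[0,4,0,0,1],[0,4,0,0,1],[0,2.7,0,0,1],[0,1.4,0,0,1],[0,0,-2,0,1],[0,0,-2,0,1],[0,0,-1,0,1],[0,0,0,0,1]]'
```

```text
t: 16.2
tool_pos: [0.4977, 0.0809, 0.3112]
orientation: [-2.221, -2.22, 0.003]
force: [-0.2, 0.1, 0.4]
opening: 0.0007
gripper_force: 0.0
```

```bash
python3 -m handwheel '[[0,0,-1,0,1],[0,0,-1,0,1],[0,0,-1,0,1],[0,0,-1,0,1],[0,0,0,0,1]]'
```

```text
t: 16.82
tool_pos: [0.4983, 0.082, 0.2724]
orientation: [-2.221, -2.221, -0.003]
force: [-2.3, 5.5, 9.6]
opening: 0.0007
gripper_force: 4.7
```

```bash
python3 -m handwheel '[[0,0,-1,0,1],[0,0,-1,0,1],[0,0,-0.8,0,1],[0,0,-0.4,0,1],[0,0,0,0,1],[0,0,0,0,1]]'
python3 - <<'E'
from h import *
print(readout.read_state()['force'])
a=read_camera('top')[:,:,::-1][170:245,240:400]; b=read_camera('scene')[:,:,::-1][145:220,245:405]
cv2.imwrite('pics/m6.png',cv2.resize(np.vstack([a,b]),None,fx=3.9,fy=3.9,interpolation=2))
E
```

```text
t: 17.58
tool_pos: [0.4989, 0.0808, 0.2416]
orientation: [2.22, 2.22, 0.001]
force: [-2.7, -2.4, 13.2]
opening: 0.0002
gripper_force: 5.8
[-2.72086733 -2.3943231  13.203163  ]
```

View pics/m6.png

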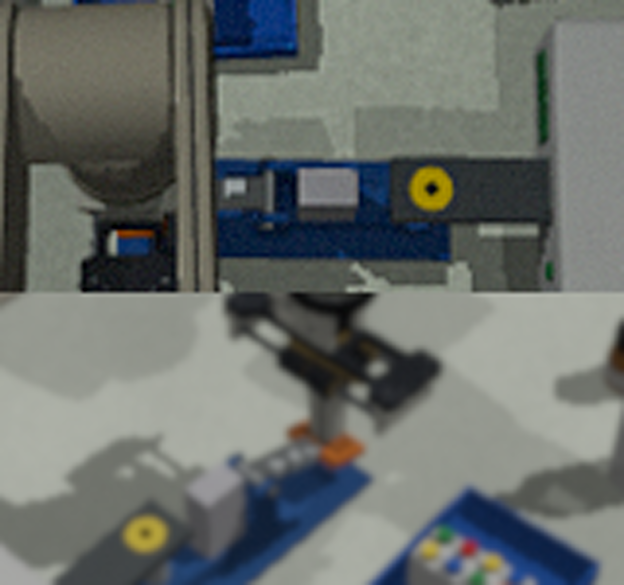

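The pedal is down under the fingers, and the lug dot is at (431,188) in the top half and (145,534) in the bottom half. I press a little further to the stop and check the lift height.

```bash
python3 -m handwheel '[[0,0,-0.3,0,1],[0,0,0,0,1],[0,0,0,0,1]]'
python3 - <<'E'
from h import *
u=((431+.5)/3.9-.5+240,(188+.5)/3.9-.5+170); v=((145+.5)/3.9-.5+245,(534+.5)/3.9-75-.5+145)
print(tri([ray('top',*u),ray('scene',*v)])); print('pre-lift tri was .4962 -.1311 .0846'); s=readout.read_state(); print(s['tool_pos'],s['force'])
E
```

```text
t: 18.05
tool_pos: [0.4991, 0.0807, 0.2388]
orientation: [2.219, 2.219, 0.002]
force: [-1.8, -3.6, 13.6]
opening: 0.0004
gripper_force: 5.8
(array([ 0.4967011 , -0.13633083,  0.10481014]), [np.float64(0.0003794887371272708), np.float64(0.0003794887371272976)])
pre-lift tri was .4962 -.1311 .0846
[0.49905851 0.08074993 0.23877603] [-1.79766532 -3.56907994 13.58323635]
```

```bash
python3 -m handwheel '[[0,0,1,0,1],[0,0,1,0,1],[0,0,1.5,0,1],[0,0,1.5,0,1],[0,0,1.5,0,1],[0,0,1.5,0,1],[0,0,1,0,1],[0,0,0,0,1],[0,0,0,0,1],[0,0,0,0,1]]'
python3 - <<'E'
from h import *
T=read_camera('top')[:,:,::-1]; S=read_camera('scene')[:,:,::-1]
cv2.imwrite('pics/m7.png',cv2.resize(np.vstack([T[170:245,240:400],S[145:220,245:405]]),None,fx=3.9,fy=3.9,interpolation=2))
E
```

```text
t: 19.3
tool_pos: [0.4978, 0.0813, 0.3265]
orientation: [-2.221, -2.221, 0.002]
force: [-0.1, 0.3, -0.2]
opening: 0.0008
gripper_force: 0.0
```

View pics/m7.png

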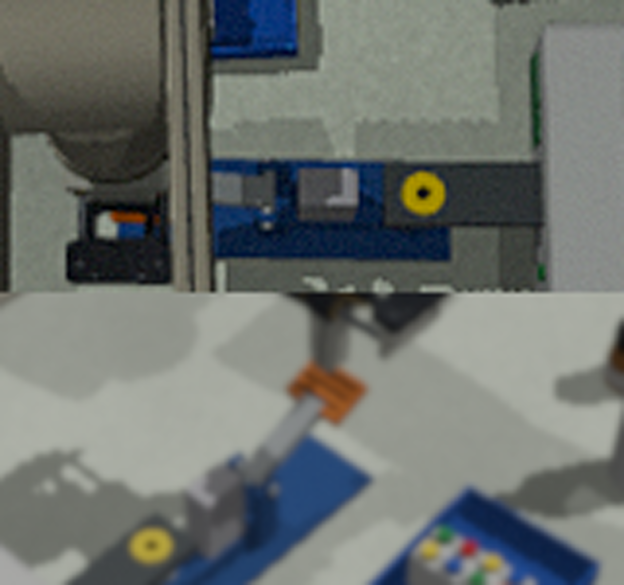

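The pedal is fully back up, the scanner is down again (dot at (423,193)) and the jack's base edge is unmoved at (449,258). Press down again and hold.

```bash
python3 -m handwheel '[[0,0,-1,0,1],[0,0,-1.3,0,1],[0,0,-1.3,0,1],[0,0,-1.3,0,1],[0,0,-1.2,0,1],[0,0,-1.2,0,1],[0,0,-1,0,1],[0,0,-0.7,0,1],[0,0,-0.2,0,1],[0,0,0,0,1]]'
python3 -m handwheel '[[0,0,0,0,1],[0,0,0,0,1],[0,0,0,0,1],[0,0,0,0,1]]'
python3 - <<'E'
from h import *
g=[read_camera(n).astype(float) for n in('top','scene')]
R=[]
for n,a in zip(('top','scene'),g):
    m=(a[...,0]>120)&(a[...,1]>90)&(a[...,2]<70)&(a[...,0]-a[...,1]<70)
    if n=='top': m[:, :330]=0; m[:160]=0; m[240:]=0; m[:,370:]=0
    else: m[:,:265]=0; m[:190]=0;m[230:]=0;m[:,300:]=0
    v,u=np.nonzero(m); print(n,len(u),u.mean(),v.mean()); R.append(ray(n,u.mean(),v.mean()))
print(tri(R)); s=readout.read_state(); print(s['tool_pos'],s['force'],s['t'])
E
```

```text
t: 20.65
tool_pos: [0.4988, 0.0808, 0.2375]
orientation: [2.22, 2.22, 0.0]
force: [-9.9, -3.6, 26.8]
opening: 0.0003
gripper_force: 11.8
t: 21.15
tool_pos: [0.4988, 0.0808, 0.2375]
orientation: [2.22, 2.22, 0.0]
force: [-9.9, -4.2, 25.9]
opening: 0.0009
gripper_force: 11.7
top 76 350.4736842105263 217.6315789473684
scene 76 281.86842105263156 206.17105263157896
(array([ 0.49709516, -0.13679166,  0.10730111]), [np.float64(0.0007788008382013331), np.float64(0.0007788008382011453)])
[0.49879595 0.08081329 0.23750253] [-9.99239383 -4.35037551 26.24052096] 21.25
```

```bash
python3 -c "
from plant import job; print(job.close_job())"
```

```text
the job is handed in; nothing more can be done
None
```

I handed the job in at about 21 s. The rack stands upright in the tray, the jack is under the lift point and has been pumped once. The fingers hold the pedal at its stop with about 26 N, and the lug's top dot, measured at 107 mm, is about 20 mm up; the hand-in gave no verdict.

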